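# Vacuum-seal a jar of nuts

## Task

Vacuum-seal the jar of hazelnuts: of the three white sealing caps, put the one that fits the jar's lid fully down on the jar and let go of it, leaving the other two where they are. Then lift the pump out of its charging stand, set its rubber bell over the post on top of the cap so that it covers the valve, and press the pump lightly down, upright, until its sprung bell has gone about halfway in. Finish holding the pump there, still pressing; keep the jar standing and do not disturb the other things.

Things in the scene. Friction and masses are not known exactly. Their poses are not given: they have to be found in the camera images.
- jar: the glass preserving jar of hazelnuts, loose, about 0.4 kg: body 80 mm across up to 60 mm, neck 67 mm across from 71 mm up, and a flat steel lid 70 mm across whose top is 95 mm up; the lid is fixed. Origin: centre of the underside; z up
- jar_lid_top (a point): centre of the top of the jar's steel lid, 95 mm above the jar's underside
- cap_small: white plastic sealing cap for 58 mm lids, 1 of 3 alike but for width. Ribbed round skirt: bore 62 mm flaring to 66 at the open lower rim, outside 69 to 73 mm, 20 mm deep inside; flat top 24 mm up; on it a post 26 mm across, 24 to 48 mm up (grip it), black valve in its top. Stands rim down, 0.05-0.08 kg. Origin: centre of the rim plane; z up
- cap_medium: white plastic sealing cap for 70 mm lids, 1 of 3 alike but for width. Ribbed round skirt: bore 74 mm flaring to 78 at the open lower rim, outside 81 to 85 mm, 20 mm deep inside; flat top 24 mm up; on it a post 26 mm across, 24 to 48 mm up (grip it), black valve in its top. Stands rim down, 0.05-0.08 kg. Origin: centre of the rim plane; z up
- cap_large: white plastic sealing cap for 82 mm lids, 1 of 3 alike but for width. Ribbed round skirt: bore 86 mm flaring to 90 at the open lower rim, outside 93 to 97 mm, 20 mm deep inside; flat top 24 mm up; on it a post 26 mm across, 24 to 48 mm up (grip it), black valve in its top. Stands rim down, 0.05-0.08 kg. Origin: centre of the rim plane; z up
- cap_medium_roof (a point): centre of the inside of the 70 mm cap's top, 20 mm above its rim; lies on the jar's lid (origin of the cap 75 mm above the jar's underside) when the cap is fully down, with 2 mm of play all round
- cap_medium_valve (a point): the valve: middle of the top of the post of the 70 mm cap, 48 mm above its rim; 123 mm above the worktop when the cap is on the jar
- pump: the cordless hand pump, 0.24 kg, a white round upright cylinder 42 mm across and 170 mm tall with a black rubber bell at its lower end; upright in its charging stand. Straight and 42 mm across from 48 to 150 mm up: grip it from above at 100 to 145 mm. Origin: centre of the bell's mouth while the bell is out; z up along the pump
- pump_seat (a point): centre of the flat floor inside the pump's bell, moves with the bell; rests on the valve when the bell is over the post. The bell is open downward, 14 mm deep, 30 mm bore flaring to 38 mm at the mouth, 45 mm across outside
- pump_bell (a joint): how far the sprung bell is pushed into the pump: 0 = fully out, 0.010 m = fully in. It takes 3 N to start it moving and 0.4 N more for each mm (5 N halfway); the pump's own weight does not push it in
- stand: the round grey charging stand of the pump, fixed, 78 mm across and 15 mm tall, with a well 52 mm across in its top whose floor is 6 mm up; the bell stands loosely on that floor, lift straight up. Origin: centre of the underside
- tomato: a tomato, about 74 mm, to be left alone; origin near its underside
- onion: an onion, about 75 mm, to be left alone; origin near its underside
- garlic: a garlic bulb, about 55 mm, to be left alone; origin near its underside
Not all that is in view belongs to the job. What is shaped like the cap_medium but orange is not meant.

How it is judged:
By the outcome, as a careful person would: the job done as asked, in the order asked, and still so for the second after the job is handed in, while the arm keeps its last pose, push and grip.
It also fails if it takes over 51 s, if anything falls off the work surface, if the arm or the gripper's body presses on something with over 40 N, if the wrist force passes 120 N, or if a joint passes its speed limit or range.

## Robot

A 6-joint arm with a two-finger parallel gripper is mounted at the origin on a cart in front of the work surface, level with it; the furniture and walls round the work are solid. World frame = base frame: x ahead of the robot, y to its left, z up, the work surface at z = 0. Lengths are in m, angles in rad, forces in N, time in s.
With the tool pointing down it reaches from about 0.4 to 0.825 m from the base axis. Payload 7 kg.
Tool frame: the origin (TCP) lies on the centre line of the jaws, within the pads' length; the fingertips stand 14 mm ahead of it and the grasp point (between the pads) lies 5 mm behind it; z points along the fingers, y is the line along which they close (so a half turn about z gives the same grasp; the last joint's range is limited). The gripper opens to 88 mm and grips with 3 to 60 N. Pads are 19 mm wide; open, the fingers measure 130 mm over their backs; the gripper's body (78 mm by 193 mm) begins 47 mm behind the grasp point.
Start: joints at [1.505, 0.359, 0.012, 0, -1.224, -0.288], TCP at [0.234, 0.633, 0.241] pointing down, gripper open.
Joint ranges: [-3.07, 3.07], [-1.43, 2.12], [-1.02, 1.25], [-3.03, 1.67], [-3.05, -0], [-3.03, 3.03]. Speed limits (rad/s): [2.39, 2.39, 3.01, 3.14, 3.14, 3.14].

## Interface

Orientations are given as [roll, pitch, yaw] about the fixed x, y, z axes, in that order (R = Rz(yaw) Ry(pitch) Rx(roll)).
In Python, from station import arm gives the robot as it stands.
- The arm moves only by the tool move_arm, never from a script. Its argument "rows" is a list of rows, each an object with "translation": the shift along the tool's x, y, z in cm, a list of three; "rot": the turn, a rotation vector about the tool's x, y, z in degrees, a list of three; "hand": the closure, from 0 (fully open) to 1 (shut). A call has 1 to 8 rows; each row is the pose to reach, as a shift and turn from the pose commanded when the call began, along the tool's axes at that moment; what a row does not reach only later rows make up. A row lasts 1/12 s, in which the tool goes at most 41.7 mm and 7.16 degrees, less where a joint would pass 70% of its speed; a pose out of reach is approached as far as the arm can. A call with a gripper value outside its range is refused whole. The fingers move at their own pace and stop on an object; "squeeze" is the grip in N (left out, the last holds). Time passes only in rows, so rows that repeat a pose let the fingers close. It gives the time, the measured TCP pose, the force, the opening and the grip force at its end, in the units of the state.
- arm.get_state(): the state, without advancing time (a new reading comes with each control period).
- arm.grab_frame(name): name is "scene" or "top" or "wrist"; returns (picture, depth): 400x640x3 uint8, red, green, blue; 400x640 float32, m along the optical axis (not along the pixel's ray), 0 where there is no reading.
- arm.camera_params(name): a dict with "vfov" (degrees; the focal length in pixels is half the picture's height over the tangent of half this angle, whatever the lens; pixels are square), "cx", "cy" (the principal point, pixels), "position" and "orientation" of the camera in the world; the wrist camera has in their place "tool_from_camera" (4x4, takes a point from camera to tool coordinates, whose origin is the TCP and whose axes are the flange's). Camera axes: x right, y down, z forward; pixel columns grow to the right and rows downward; lengths in m; the calibration is good to about 2 mm. A picture is of the moment at which its call begins: read the wrist's pose just before it. camera_params takes no time and is no camera call.
- arm.job_done(): hands the job in; it is judged then, once.
Trained networks look in the newest picture that a camera, given by its name, has taken for a name from the list of things; names that differ only in an ending like _2 or _b are one class to them, and where a whole thing is asked for, a point or a joint stands for the part that bears it (a point fixed in the world has none). Each returns a list of dicts, best first, with "p" (0 to 1); they miss things now and then, are a little off and sometimes report something else, mostly with a low value. They report only what shows in the picture. A call takes as long as a camera call. They do not tell look-alikes from the thing itself.
- arm.search_frame(label, camera): "point" ([x, y, z] in m, in the coordinates of the camera as it stood for that picture, good to about 4 mm: the middle of the surface that is visible of it).
- arm.pinpoint(label, camera): "point" ([x, y, z] in m, in the coordinates of the camera as it stood for that picture, good to about 4 mm: a listed point, or the origin of a listed thing).
The state is a dict: "t": time; "q": joint angles; "qd": joint speeds; "joint_efforts": joint torques, N m; "eef_pos": TCP position; "ee_rot": TCP orientation; "force": force on the tool from outside, world axes, zero at the start; "moment": the same for the moment, N m; "width": finger opening in m; "gripper_force": force on a finger pad.
Only numpy, scipy, OpenCV 4.12 (cv2) and the standard library are available. Lean on these libraries where they do the work, as an engineer would, in place of code of your own. Each camera call takes 0.05 s, during which the arm holds its last target. There are 200 camera calls.

## Working session

There is one attempt and no reset: what is moved stays moved. The work goes in short steps, Python scripts to look and compute and a tool call to move; the robot and the scene stay as the last step left them, time stands still between calls to the robot, and variables do not carry over. Pictures are saved under pics/ and viewed, at most 10 in all, crops included, and the job is handed in when it is done.

Besides the shell and the picture viewer there is one more tool, called as name(argument=value, ...) on one line, values as JSON. move_arm: Moves the arm, as the interface text tells. Its arguments: {"type":"object","properties":{"rows":{"type":"array","items":{"type":"object","properties":{"translation":{"type":"array","items":{"type":"number"}},"rot":{"type":"array","items":{"type":"number"}},"hand":{"type":"number"}}}},"squeeze":{"type":"number"}},"required":["rows"]}

```bash
ls; mkdir -p pics
cat > h.py <<'E'
import numpy as np, cv2
from scipy.spatial.transform import Rotation as R
from station import arm
def cam(name):
    p=arm.camera_params(name)
    if name=='wrist':
        s=arm.get_state(); T=np.eye(4); T[:3,:3]=rot(s['ee_rot']); T[:3,3]=s['eef_pos']
        return p,T@np.array(p['tool_from_camera'])
    T=np.eye(4); o=np.array(p['orientation']); T[:3,:3]=o if o.shape==(3,3) else rot(o); T[:3,3]=p['position']
    return p,T
def rot(e): return R.from_euler('xyz',e).as_matrix()
def w(T,pt): return T[:3,:3]@np.array(pt)+T[:3,3]
def cloud(p,T,d):
    f=200/np.tan(np.radians(p['vfov'])/2); v,u=np.mgrid[0:400,0:640]
    P=np.stack([(u-p['cx'])/f*d,(v-p['cy'])/f*d,d],-1)
    return P@T[:3,:3].T+T[:3,3]
def find(labels,name,T,fn='pinpoint'):
    for l in labels:
        for r in getattr(arm,fn)(l,name)[:3]: print(name,l,round(r['p'],2),w(T,r['point']).round(4))
def save(n,im): cv2.imwrite('pics/'+n,im[:,:,::-1])
E
python3 - <<'E'
from h import *
s=arm.get_state(); print(s)
for n in ['scene','top']:
    p,T=cam(n); print(p)
    im,d=arm.grab_frame(n); save(n+'0.png',im)
    find(['jar','jar_lid_top','cap_small','cap_medium','cap_large','pump','stand','cap_medium_valve'],n,T)
E
```

```text
pics
{'t': 0.0, 'q': array([ 1.50513267e+00,  3.59356636e-01,  1.10579390e-02, -3.53236518e-04,
       -1.22412547e+00, -2.88088558e-01]), 'qd': array([ 0.00094875, -0.00181711,  0.00013132,  0.0001113 , -0.00152222,
       -0.00092008]), 'joint_efforts': array([-2.83019544e-04, -5.82716095e+01,  2.93039292e+01,  6.99648678e+00,
        6.81288730e-03, -1.68359693e-04]), 'eef_pos': array([0.233701  , 0.63274217, 0.23964129]), 'ee_rot': array([ 3.13993754e+00, -1.44165838e-04, -3.53872381e-01]), 'force': array([0.3932729 , 0.463846  , 0.51665553]), 'moment': array([-0.00071317,  0.01449302,  0.00569293]), 'gripper_force': 0.0, 'width': 0.08726276937065464}
{'vfov': 54.06224377358393, 'cx': 322.4741956313085, 'cy': 196.94411122295523, 'position': array([-0.33617836, -0.43655747,  0.72307615]), 'orientation': array([-2.11601787, -0.02066599, -1.02078426])}
scene jar 0.38 [0.4501 0.3321 0.0039]
scene jar_lid_top 0.92 [0.5459 0.0092 0.0962]
scene jar_lid_top 0.41 [ 0.491  -0.3065  0.0019]
scene cap_small 0.7 [0.4497 0.3321 0.0047]
scene cap_medium 0.85 [0.525  0.4841 0.0039]
scene cap_med
[... 358 characters left out ...]
44138]), 'orientation': array([-2.66190314, -0.0121264 , -1.10750088])}
top jar 0.8 [0.5444 0.0152 0.0026]
top jar_lid_top 0.95 [0.5428 0.0151 0.0962]
top jar_lid_top 0.6 [ 0.4888 -0.305   0.0169]
top cap_small 0.95 [ 0.4474  0.3343 -0.0014]
top cap_medium 0.82 [5.891e-01 2.708e-01 5.000e-04]
top cap_medium 0.73 [5.243e-01 4.809e-01 3.000e-04]
top cap_medium 0.37 [ 0.483  -0.3071  0.0091]
top cap_large 0.8 [ 0.4597  0.2094 -0.0006]
top cap_large 0.61 [ 0.4886 -0.3046  0.0186]
top pump 0.58 [ 0.4835 -0.3052  0.0056]
top stand 0.82 [ 0.4854 -0.3092 -0.0039]
top stand 0.62 [ 0.6889  0.312  -0.0019]
top cap_medium_valve 0.89 [0.5839 0.2763 0.046 ]
top cap_medium_valve 0.66 [0.5242 0.4863 0.0451]
```

View pics/scene0.png

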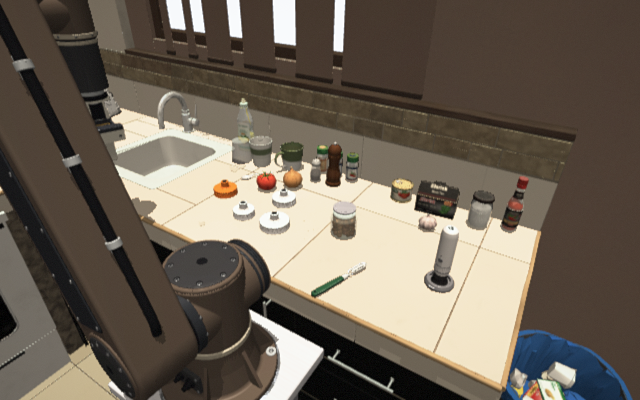

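View pics/top0.png

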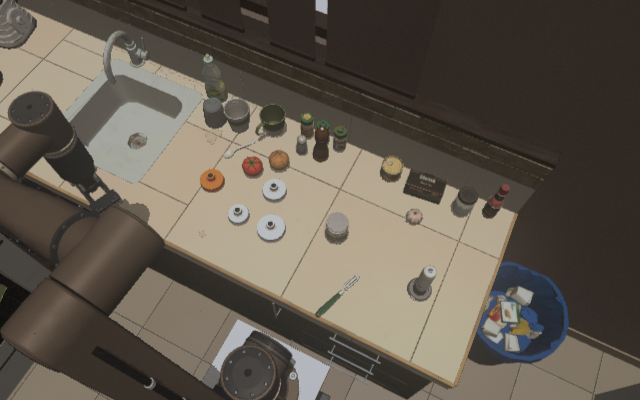

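Both views agree. The orange decoy is at scene (225,188). The three white caps are at scene (243,210) small, (284,198) medium and (274,221) large. The jar is at (344,220) and the pump in its stand at (447,258). The tomato and onion sit just behind the medium cap.

```bash
cat >> h.py <<'E'
def togo(target,yaw,roll=np.pi,pitch=0.):
    "shift (cm) and rotvec (deg) in present tool axes"
    s=arm.get_state(); M=rot(s['ee_rot'])
    t=M.T@(np.array(target)-s['eef_pos'])*100
    r=R.from_matrix(M.T@rot([roll,pitch,yaw])).as_rotvec(degrees=True)
    print('togo',t.round(2),r.round(2),'n rows',max(np.linalg.norm(t)/4.17,np.linalg.norm(r)/7.16).round(1)); return t,r
def circ(xy):
    A=np.c_[2*xy,np.ones(len(xy))]; s=np.linalg.lstsq(A,(xy**2).sum(1),rcond=None)[0]
    return s[:2],np.sqrt(s[2]+s[:2]@s[:2])
E
python3 - <<'E'
from h import *
print(np.array(arm.camera_params('wrist')['tool_from_camera']).round(3), arm.camera_params('wrist')['vfov'])
for n in ['top','scene']:
    p,T=cam(n); im,d=arm.grab_frame(n); C=cloud(p,T,d)
    find(['tomato','onion','garlic'],n,T)
    for nm,c,z,r in [('small',(.448,.333),24,.036),('med',(.586,.271),24,.045),('large',(.459,.209),24,.05),('jar',(.545,.012),95,.045),('pumptop',(.486,-.306),176,.04)]:
        m=(np.hypot(C[...,0]-c[0],C[...,1]-c[1])<r+.01)&(abs(C[...,2]-z/1e3)<.006)&(d>0)
        q=C[m]
        if len(q)>5: print(n,nm,len(q),q.mean(0).round(4),(q.max(0)-q.min(0)).round(3),cv2.minEnclosingCircle(q[:,:2].astype(np.float32)))
togo((.586,.271,.2),-.354)
E
```

```text
[[ 0.    -0.961 -0.275  0.073]
 [ 1.     0.     0.001  0.   ]
 [-0.001 -0.275  0.961 -0.143]
 [ 0.     0.     0.     1.   ]] 60.22863102996774
top tomato 0.72 [0.5459 0.0127 0.0955]
top tomato 0.63 [ 0.6306  0.3804 -0.0028]
top onion 0.78 [ 0.6909  0.3087 -0.0014]
top garlic 0.7 [ 7.092e-01 -1.980e-01 -6.000e-04]
top garlic 0.63 [ 0.4581  0.2102 -0.0015]
top small 217 [0.4471 0.3304 0.0235] [0.071 0.069 0.012] ((0.4485582113265991, 0.33210399746894836), 0.03627580776810646)
top med 292 [0.5826 0.2694 0.0231] [0.082 0.083 0.012] ((0.584334135055542, 0.2701152265071869), 0.042223114520311356)
top large 464 [0.4525 0.2106 0.0229] [0.092 0.094 0.012] ((0.4551035761833191, 0.21118426322937012), 0.048456501215696335)
top jar 304 [0.5386 0.011  0.0939] [0.072 0.067 0.012] ((0.5392273664474487, 0.011535219848155975), 0.03615781292319298)
top pumptop 88 [ 0.4829 -0.3072  0.1741] [0.031 0.035 0.01 ] ((0.48431265354156494, -0.3071398437023163), 0.017901556566357613)
scene tomato 0.73 [ 0.631   0.3797 -0.0034]
scene tomato 0.39 [0.545  0.013  0.0958]
scene onion 0.61 [0.6871 0.3096 0.0065]
scene onion 0.46 [ 0.7096 -0.1993  0.0047]
scene garlic 0.78 [ 0.7095 -0.1994  0.0031]
scene small 181 [0.444 0.325 0.025] [0.07  0.07  0.012] ((0.448614239692688, 0.3299202620983124), 0.03615957871079445)
scene med 211 [0.5778 0.2634 0.0249] [0.081 0.079 0.012] ((0.584632396697998, 0.2684326767921448), 0.04083583131432533)
scene large 377 [0.4482 0.2041 0.025 ] [0.098 0.093 0.012] ((0.4564986228942871, 0.21121861040592194), 0.049516335129737854)
scene jar 268 [0.536  0.008  0.0964] [0.068 0.068 0.011] ((0.538827121257782, 0.008155319839715958), 0.035149723291397095)
scene pumptop 122 [ 0.4802 -0.3089  0.1759] [0.032 0.036 0.01 ] ((0.48281508684158325, -0.3084224462509155), 0.018349993973970413)
togo [45.58 21.78  4.06] [-0.    0.    0.01] n rows 12.2
```

move_arm(rows=[{"translation":[45.4,21.9,4.0],"rot":[0,0,-20.3],"hand":0.2},{"translation":[45.4,21.9,4.0],"rot":[0,0,-20.3],"hand":0.2},{"translation":[45.4,21.9,4.0],"rot":[0,0,-20.3],"hand":0.2},{"translation":[45.4,21.9,4.0],"rot":[0,0,-20.3],"hand":0.2},{"translation":[45.4,21.9,4.0],"rot":[0,0,-20.3],"hand":0.2},{"translation":[45.4,21.9,4.0],"rot":[0,0,-20.3],"hand":0.2},{"translation":[45.4,21.9,4.0],"rot":[0,0,-20.3],"hand":0.2},{"translation":[45.4,21.9,4.0],"rot":[0,0,-20.3],"hand":0.2}], squeeze=25)

```text
t: 1.97
eef_pos: [0.4657, 0.3925, 0.2144]
ee_rot: [-3.141, -0.0, 0.001]
force: [0.5, 2.0, 0.6]
width: 0.07
gripper_force: 0.0
```

Run:
```python
from h import *
togo((.584,.270,.2),0)
```

```text
togo [11.82 12.26  1.44] [-0.03 -0.03  0.05] n rows 4.1
```

move_arm(rows=[{"translation":[4,4.1,0.5],"rot":[0,0,0],"hand":0.2},{"translation":[8,8.2,1.0],"rot":[0,0,0],"hand":0.2},{"translation":[10.8,11.2,1.4],"rot":[0,0,0],"hand":0.2},{"translation":[10.8,11.2,1.4],"rot":[0,0,0],"hand":0.2},{"translation":[10.8,11.2,1.4],"rot":[0,0,0],"hand":0.2},{"translation":[10.8,11.2,1.4],"rot":[0,0,0],"hand":0.2}])

```text
t: 2.47
eef_pos: [0.5736, 0.2804, 0.1996]
ee_rot: [3.141, 0.001, -0.003]
force: [-1.3, 0.0, -0.8]
width: 0.0699
gripper_force: 0.0
```

Run:
```python
from h import *
togo((.584,.270,.2),0)
p,T=cam('wrist'); im,d=arm.grab_frame('wrist'); save('w1.png',im); C=cloud(p,T,d)
find(['cap_medium','cap_medium_valve'],'wrist',T)
for zlo,zhi,r in [(.040,.054,.03),(.018,.03,.055)]:
    m=(np.hypot(C[...,0]-.584,C[...,1]-.27)<r)&(C[...,2]>zlo)&(C[...,2]<zhi)&(d>0); q=C[m]
    print(len(q),q.mean(0).round(4),cv2.minEnclosingCircle(q[:,:2].astype(np.float32)))
```

```text
togo [ 1.04  1.03 -0.04] [ 0.03  0.04 -0.16] n rows 0.4
wrist cap_medium 0.81 [ 0.5232  0.4819 -0.0006]
wrist cap_medium 0.61 [ 0.5904  0.2671 -0.0021]
wrist cap_medium_valve 0.77 [0.5877 0.27   0.0468]
wrist cap_medium_valve 0.64 [0.5264 0.4806 0.0471]
675 [0.5877 0.2704 0.0467] ((0.58694988489151, 0.27045804262161255), 0.013070895336568356)
5011 [0.5889 0.2704 0.0228] ((0.5868260860443115, 0.27046144008636475), 0.041296228766441345)
```

View pics/w1.png

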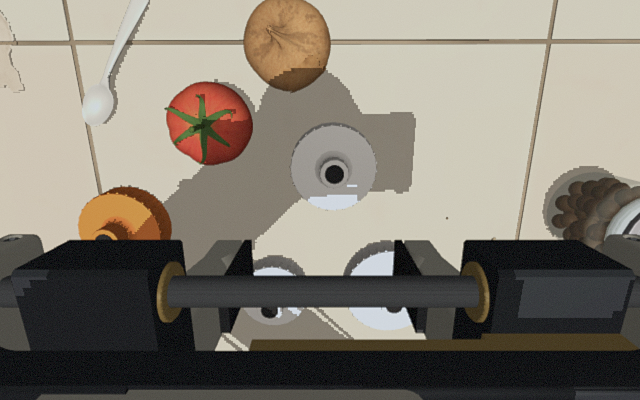

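The white cap at pixel (333,170) has a post radius of 13.1 mm and a skirt radius of 41.3 mm, so it is the 70 mm cap. The tomato (210,123) and onion (287,40) are clear of the finger line.

move_arm(rows=[{"translation":[1.3,1.0,3],"rot":[0,0,0],"hand":0.35},{"translation":[1.3,1.0,6.5],"rot":[0,0,0],"hand":0.35},{"translation":[1.3,1.0,10],"rot":[0,0,0],"hand":0.35},{"translation":[1.3,1.0,13],"rot":[0,0,0],"hand":0.35},{"translation":[1.3,1.0,15],"rot":[0,0,0],"hand":0.35},{"translation":[1.3,1.0,15.9],"rot":[0,0,0],"hand":0.35},{"translation":[1.3,1.0,15.9],"rot":[0,0,0],"hand":0.35},{"translation":[1.3,1.0,15.9],"rot":[0,0,0],"hand":0.35}])

```text
t: 3.28
eef_pos: [0.5856, 0.2734, 0.0418]
ee_rot: [-3.141, -0.001, 0.002]
force: [0.1, 0.5, -0.6]
width: 0.0569
gripper_force: 0.0
```

Run:
```python
from h import *
togo((.587,.2705,.0405),0)
```

```text
togo [0.14 0.29 0.13] [-0.02 -0.04  0.14] n rows 0.1
```

move_arm(rows=[{"translation":[0.1,0.3,0.1],"rot":[0,0,0],"hand":0.35},{"translation":[0.1,0.3,0.1],"rot":[0,0,0],"hand":0.8},{"translation":[0.1,0.3,0.1],"rot":[0,0,0],"hand":0.8},{"translation":[0.1,0.3,0.1],"rot":[0,0,0],"hand":0.8},{"translation":[0.1,0.3,0.1],"rot":[0,0,0],"hand":0.8},{"translation":[0.1,0.3,0.1],"rot":[0,0,0],"hand":0.8}], squeeze=25)

```text
t: 3.78
eef_pos: [0.5868, 0.2691, 0.0404]
ee_rot: [-3.141, -0.0, 0.0]
force: [0.6, 0.3, 0.4]
width: 0.0292
gripper_force: 0.0
```

Run:
```python
from h import *
togo((.587,.2705,.0405),0)
togo((.54,.012,.22),0)
```

```text
togo [ 0.02 -0.14 -0.01] [-0.02 -0.02  0.02] n rows 0.0
togo [ -4.68  25.71 -17.96] [-0.02 -0.02  0.02] n rows 7.6
```

move_arm(rows=[{"translation":[0,0,0],"rot":[0,0,0],"hand":1},{"translation":[0,0,0],"rot":[0,0,0],"hand":1},{"translation":[0,0,0],"rot":[0,0,0],"hand":1},{"translation":[0,0,-2],"rot":[0,0,0],"hand":1},{"translation":[0,0,-5],"rot":[0,0,0],"hand":1},{"translation":[0,0,-9],"rot":[0,0,0],"hand":1},{"translation":[0,0,-13],"rot":[0,0,0],"hand":1},{"translation":[0,0,-17],"rot":[0,0,0],"hand":1}])

```text
t: 4.45
eef_pos: [0.5862, 0.2688, 0.2117]
ee_rot: [3.141, 0.001, 0.0]
force: [0.9, 0.2, 0.2]
width: 0.0252
gripper_force: 25.0
```

Run:
```python
from h import *
togo((.54,.05,.22),0)
```

```text
togo [-4.63 21.87 -0.82] [0.04 0.04 0.03] n rows 5.4
```

move_arm(rows=[{"translation":[-1.6,3.5,-0.2],"rot":[0,0,0],"hand":1},{"translation":[-3.2,7,-0.4],"rot":[0,0,0],"hand":1},{"translation":[-4.8,10.5,-0.6],"rot":[0,0,0],"hand":1},{"translation":[-6.4,14,-0.8],"rot":[0,0,0],"hand":1},{"translation":[-8,17.5,-0.8],"rot":[0,0,0],"hand":1},{"translation":[-9.6,21,-0.8],"rot":[0,0,0],"hand":1},{"translation":[-10.6,24,-0.8],"rot":[0,0,0],"hand":1},{"translation":[-10.6,25.7,-0.8],"rot":[0,0,0],"hand":1}])

```text
t: 5.12
eef_pos: [0.4782, 0.0095, 0.2184]
ee_rot: [-3.141, 0.0, -0.0]
force: [-0.6, 0.2, -2.1]
width: 0.0253
gripper_force: 25.0
```

move_arm(rows=[{"translation":[0,0,0],"rot":[0,0,0],"hand":1},{"translation":[0,0,0],"rot":[0,0,0],"hand":1},{"translation":[0,0,0],"rot":[0,0,0],"hand":1}])

```text
t: 5.37
eef_pos: [0.4809, 0.0122, 0.2182]
ee_rot: [-3.141, -0.0, -0.0]
force: [-0.3, -0.4, -0.3]
width: 0.0251
gripper_force: 25.0
```

Run:
```python
from h import *
s=arm.get_state(); print(s['eef_pos'])
p,T=cam('wrist'); im,d=arm.grab_frame('wrist'); save('w2.png',im); C=cloud(p,T,d)
find(['jar_lid_top'],'wrist',T)
m=(np.hypot(C[...,0]-.54,C[...,1]-.012)<.055)&(abs(C[...,2]-.095)<.006)&(d>0); q=C[m]
print(len(q),q.mean(0).round(4),q.min(0),q.max(0),cv2.minEnclosingCircle(q[:,:2].astype(np.float32)))
```

```text
[0.48090205 0.01218604 0.21819636]
wrist jar_lid_top 0.59 [0.5402 0.0113 0.096 ]
6626 [0.5419 0.0106 0.0938] [ 0.50791172 -0.02392288  0.09097138] [0.57516322 0.0453688  0.0966057 ] ((0.5405718088150024, 0.010540780611336231), 0.03503648191690445)
```

View pics/w2.png

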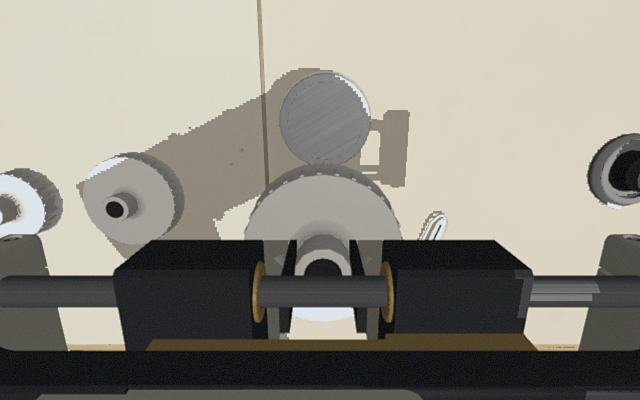

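The lid (325,118) fits a 35.0 mm radius circle. The held cap is level, with its front half visible at (323,205). Next I check where the cap sits in the hand.

Run:
```python
from h import *
s=arm.get_state(); e=s['eef_pos']
p,T=cam('wrist'); im,d=arm.grab_frame('wrist'); C=cloud(p,T,d)
m=(np.hypot(C[...,0]-e[0],C[...,1]-e[1])<.055)&(d>0)&(abs(C[...,2]-.202)<.006)&(np.mgrid[0:400,0:640][0]<238); q=C[m]
print(e,len(q),np.median(q,0),q.min(0),q.max(0))
c=np.polyfit(q[:,0],q[:,2],1); print('slope x',c)
# outer edge: max x in y bins
b=[]
for y in np.arange(-.028,.029,.004):
    k=q[abs(q[:,1]-e[1]-y)<.002]
    if len(k): b.append(k[k[:,0].argmax(),:2])
b=np.array(b); print(circ(b));
```

```text
[0.48098934 0.01268766 0.21804742] 7779 [0.50332275 0.01299281 0.20042873] [ 0.48861862 -0.02724181  0.19600543] [0.52272201 0.05231792 0.20799899]
slope x [-0.04037369  0.22087382]
(array([0.48417247, 0.01283903]), np.float64(0.038365321751580035))
```

move_arm(rows=[{"translation":[3,0.1,0],"rot":[0,0,0],"hand":1},{"translation":[5.8,0.2,2],"rot":[0,0,0],"hand":1},{"translation":[5.8,0.2,5],"rot":[0,0,0],"hand":1},{"translation":[5.8,0.2,7],"rot":[0,0,0],"hand":1},{"translation":[5.8,0.2,7],"rot":[0,0,0],"hand":1},{"translation":[5.8,0.2,7],"rot":[0,0,0],"hand":1},{"translation":[5.8,0.2,7],"rot":[0,0,0],"hand":1}])

```text
t: 6.1
eef_pos: [0.5396, 0.0106, 0.1494]
ee_rot: [3.141, -0.001, 0.002]
force: [-0.1, 0.4, -0.7]
width: 0.0252
gripper_force: 25.0
```

Run:
```python
from h import *
togo((.539,.0103,.1154),0)
```

```text
togo [-0.07  0.03  3.4 ] [ 0.01 -0.07  0.1 ] n rows 0.8
```

move_arm(rows=[{"translation":[0,0,1],"rot":[0,0,0],"hand":1},{"translation":[0,0,1.5],"rot":[0,0,0],"hand":1},{"translation":[0,0,2.0],"rot":[0,0,0],"hand":1},{"translation":[0,0,2.4],"rot":[0,0,0],"hand":1},{"translation":[0,0,2.4],"rot":[0,0,0],"hand":1}])

```text
t: 6.52
eef_pos: [0.5388, 0.0101, 0.1236]
ee_rot: [3.142, 0.0, 0.0]
force: [2.0, 0.2, -1.8]
width: 0.0251
gripper_force: 25.0
```

move_arm(rows=[{"translation":[0,0,0.4],"rot":[0,0,0],"hand":1},{"translation":[0,0,0.8],"rot":[0,0,0],"hand":1},{"translation":[0,0,0.8],"rot":[0,0,0],"hand":1}])

```text
t: 6.77
eef_pos: [0.5388, 0.0101, 0.1156]
ee_rot: [3.142, 0.0, 0.0]
force: [0.9, 0.5, -1.6]
width: 0.0253
gripper_force: 25.0
```

move_arm(rows=[{"translation":[0,0,0.1],"rot":[0,0,0],"hand":1},{"translation":[0,0,0.2],"rot":[0,0,0],"hand":1},{"translation":[0,0,0.2],"rot":[0,0,0],"hand":1}])

```text
t: 7.02
eef_pos: [0.539, 0.0101, 0.1153]
ee_rot: [3.142, -0.001, 0.001]
force: [-2.0, 0.3, 8.4]
width: 0.0255
gripper_force: 25.0
```

move_arm(rows=[{"translation":[0,0,0.1],"rot":[0,0,0],"hand":0.4},{"translation":[0,0,0.1],"rot":[0,0,0],"hand":0.4},{"translation":[0,0,0.1],"rot":[0,0,0],"hand":0.4},{"translation":[0,0,-1],"rot":[0,0,0],"hand":0.4},{"translation":[0,0,-4],"rot":[0,0,0],"hand":0.2},{"translation":[0,0,-8],"rot":[0,0,0],"hand":0.0},{"translation":[-3,1,-11],"rot":[0,0,0],"hand":0.0},{"translation":[-6,2,-14],"rot":[0,0,0],"hand":0.0}])

```text
t: 7.68
eef_pos: [0.4814, -0.0091, 0.2525]
ee_rot: [3.141, 0.001, 0.001]
force: [0.1, -0.2, 1.0]
width: 0.0728
gripper_force: 0.0
```

Run:
```python
from h import *
s=arm.get_state(); print(s['eef_pos'],s['width'])
p,T=cam('wrist'); im,d=arm.grab_frame('wrist'); save('w3.png',im); C=cloud(p,T,d)
for z,r in [(.123,.03),(.099,.055)]:
    m=(np.hypot(C[...,0]-.5405,C[...,1]-.0105)<r)&(abs(C[...,2]-z)<.007)&(d>0); q=C[m]
    print(len(q),q.mean(0).round(4),cv2.minEnclosingCircle(q[:,:2].astype(np.float32)),np.linalg.lstsq(np.c_[q[:,:2],np.ones(len(q))],q[:,2],rcond=None)[0])
togo((.42,-.307,.27),0)
```

```text
[ 0.48141521 -0.00909727  0.25250329] 0.07284491093501151
859 [0.5395 0.01   0.1218] ((0.5392111539840698, 0.010081623680889606), 0.012868317775428295) [-0.00765831  0.00337703  0.12589711]
6524 [0.5408 0.0098 0.0978] ((0.5393386483192444, 0.01021390501409769), 0.041328541934490204) [ 0.00028317 -0.00277808  0.09763728]
togo [-5.85 29.62 -1.21] [-0.08 -0.35  0.02] n rows 7.2
```

View pics/w3.png

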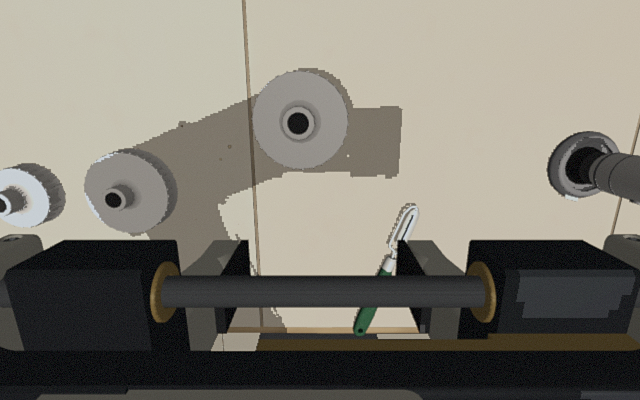

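The cap sits level on the jar at (298,122). Its post top reads 0.122 m, which means it is fully down. The pump is at the right edge (600,165).

move_arm(rows=[{"translation":[-0.7,4,-0.3],"rot":[0,0,0],"hand":0},{"translation":[-1.4,8,-0.6],"rot":[0,0,0],"hand":0},{"translation":[-2.1,12,-0.9],"rot":[0,0,0],"hand":0},{"translation":[-2.8,16,-1.2],"rot":[0,0,0],"hand":0},{"translation":[-3.5,20,-1.2],"rot":[0,0,0],"hand":0},{"translation":[-4.2,24,-1.2],"rot":[0,0,0],"hand":0},{"translation":[-5,27.5,-1.2],"rot":[0,0,0],"hand":0},{"translation":[-5.8,29.5,-1.2],"rot":[0,0,0],"hand":0}])

```text
t: 8.4
eef_pos: [0.4226, -0.307, 0.2631]
ee_rot: [3.141, 0.001, -0.001]
force: [0.4, -0.8, -0.4]
width: 0.0875
gripper_force: 0.0
```

move_arm(rows=[{"translation":[0,0,0],"rot":[0,0,0],"hand":0},{"translation":[0,0,0],"rot":[0,0,0],"hand":0},{"translation":[0,0,0],"rot":[0,0,0],"hand":0}])

```text
t: 8.65
eef_pos: [0.4234, -0.304, 0.2633]
ee_rot: [-3.141, 0.0, -0.0]
force: [-0.3, 0.4, 0.4]
width: 0.0876
gripper_force: 0.0
```

Run:
```python
from h import *
s=arm.get_state(); print(s['eef_pos'],s['width'])
p,T=cam('wrist'); im,d=arm.grab_frame('wrist'); save('w4.png',im); C=cloud(p,T,d)
for zl,zh in [(.165,.18),(.12,.145),(.08,.12),(.05,.08)]:
    m=(np.hypot(C[...,0]-.484,C[...,1]+.3075)<.045)&(C[...,2]>zl)&(C[...,2]<zh)&(d>0)&(C[...,0]>s['eef_pos'][0]+.02); q=C[m]
    if len(q)>8: print(zl,len(q),q.mean(0).round(4),q.min(0).round(4),q.max(0).round(4),cv2.minEnclosingCircle(q[:,:2].astype(np.float32)))
find(['pump','stand'],'wrist',T)
```

```text
[ 0.42340678 -0.3040005   0.26327204] 0.08756051639242833
0.165 2513 [ 0.4864 -0.308   0.1728] [ 0.467  -0.3269  0.165 ] [ 0.5048 -0.2894  0.1773] ((0.48589375615119934, -0.3081841468811035), 0.019184907898306847)
```

View pics/w4.png

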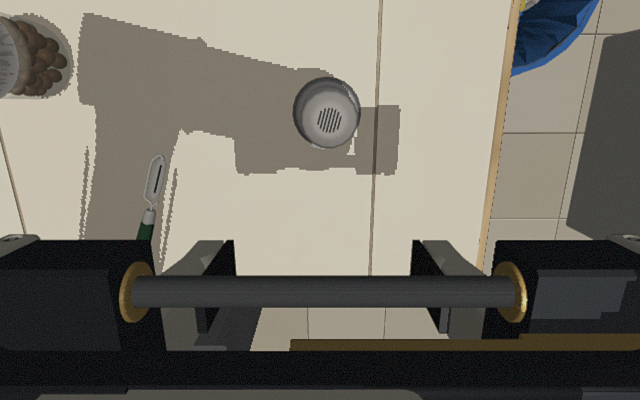

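The pump is upright at (328,115), with its top centre at (0.486, −0.308, 0.176).

move_arm(rows=[{"translation":[3,0.2,0],"rot":[0,0,0],"hand":0},{"translation":[5.5,0.4,1],"rot":[0,0,0],"hand":0},{"translation":[6.3,0.4,3],"rot":[0,0,0],"hand":0},{"translation":[6.3,0.4,6],"rot":[0,0,0],"hand":0},{"translation":[6.3,0.4,9],"rot":[0,0,0],"hand":0},{"translation":[6.3,0.4,11],"rot":[0,0,0],"hand":0},{"translation":[6.3,0.4,12.2],"rot":[0,0,0],"hand":0},{"translation":[6.3,0.4,12.4],"rot":[0,0,0],"hand":0}])

```text
t: 9.47
eef_pos: [0.4856, -0.3066, 0.1368]
ee_rot: [-3.14, 0.004, 0.002]
force: [-0.1, -0.2, 0.3]
width: 0.0876
gripper_force: 0.0
```

move_arm(rows=[{"translation":[0,0,0],"rot":[0,0,0],"hand":0.3},{"translation":[0,0,0],"rot":[0,0,0],"hand":0.45},{"translation":[0,0,0],"rot":[0,0,0],"hand":0.6},{"translation":[0,0,0],"rot":[0,0,0],"hand":0.8},{"translation":[0,0,0],"rot":[0,0,0],"hand":1},{"translation":[0,0,0],"rot":[0,0,0],"hand":1},{"translation":[0,0,0],"rot":[0,0,0],"hand":1},{"translation":[0,0,0],"rot":[0,0,0],"hand":1}], squeeze=35)

```text
t: 10.13
eef_pos: [0.4866, -0.3081, 0.1397]
ee_rot: [3.141, -0.0, 0.0]
force: [0.2, 0.6, 1.1]
width: 0.0414
gripper_force: 35.0
```

move_arm(rows=[{"translation":[0,0,-1],"rot":[0,0,0],"hand":1},{"translation":[0,0,-2.5],"rot":[0,0,0],"hand":1},{"translation":[0,0,-5],"rot":[0,0,0],"hand":1},{"translation":[0,0,-8],"rot":[0,0,0],"hand":1},{"translation":[0,0,-11.5],"rot":[0,0,0],"hand":1},{"translation":[0,0,-15],"rot":[0,0,0],"hand":1},{"translation":[0,0,-18],"rot":[0,0,0],"hand":1},{"translation":[0.4,-2,-18],"rot":[0,0,0],"hand":1}])

```text
t: 10.8
eef_pos: [0.4921, -0.291, 0.3272]
ee_rot: [3.137, -0.009, -0.001]
force: [2.0, 0.2, -1.2]
width: 0.0416
gripper_force: 35.0
```

Run:
```python
from h import *
togo((.5393,.0102,.318),0)
```

```text
togo [  4.68 -30.13   0.81] [ 0.28 -0.5  -0.05] n rows 7.3
```

move_arm(rows=[{"translation":[0.5,-3.5,0],"rot":[0,0,0],"hand":1},{"translation":[1.2,-7.5,0],"rot":[0,0,0],"hand":1},{"translation":[1.9,-11.5,0],"rot":[0,0,0],"hand":1},{"translation":[2.6,-15.5,0],"rot":[0,0,0],"hand":1},{"translation":[3.3,-19.5,0],"rot":[0,0,0],"hand":1},{"translation":[4,-23.5,0],"rot":[0,0,0],"hand":1},{"translation":[4.6,-27,0],"rot":[0,0,0],"hand":1},{"translation":[4.9,-29.8,0],"rot":[0,0,0],"hand":1}])

```text
t: 11.47
eef_pos: [0.5393, 0.0126, 0.3199]
ee_rot: [-3.141, 0.0, 0.002]
force: [0.9, -0.0, -2.9]
width: 0.0415
gripper_force: 35.0
```

move_arm(rows=[{"translation":[0,0,0],"rot":[0,0,0],"hand":1},{"translation":[0,0,0],"rot":[0,0,0],"hand":1},{"translation":[0,0,0],"rot":[0,0,0],"hand":1},{"translation":[0,0,0],"rot":[0,0,0],"hand":1}])

```text
t: 11.8
eef_pos: [0.5391, 0.0092, 0.3197]
ee_rot: [3.142, 0.0, -0.0]
force: [0.2, 0.2, -2.0]
width: 0.0416
gripper_force: 35.0
```

Run:
```python
from h import *
s=arm.get_state(); e=s['eef_pos'];print(e,s['ee_rot'])
ims=[]
for n in ['scene','top','wrist']:
    p,T=cam(n); im,d=arm.grab_frame(n); C=cloud(p,T,d)
    if n!='top': find(['pump','pump_seat'],n,T)
    f=200/np.tan(np.radians(p['vfov'])/2)
    if n!='wrist':
        c=T[:3,:3].T@(np.array([.5393,.0102,.2])-T[:3,3]); u,v=int(c[0]/c[2]*f+p['cx']),int(c[1]/c[2]*f+p['cy'])
        ims.append(cv2.resize(im[max(v-65,0):v+65,max(u-65,0):u+65],(400,400)))
    for a in [.19,.21,.23,.25,.27,.29,.31]:
        m=(np.hypot(C[...,0]-e[0],C[...,1]-e[1])<.035)&(abs(C[...,2]-a)<.01)&(d>0)
        q=C[m]
        if len(q)>15: 
            from scipy.optimize import least_squares
            r=least_squares(lambda x:np.hypot(q[:,0]-x[0],q[:,1]-x[1])-.021,e[:2],loss='soft_l1',f_scale=.001).x
            print(n,a,len(q),r.round(4))
    if n!='top':
        m=(np.hypot(C[...,0]-.54,C[...,1]-.01)<.06)&(abs(C[...,2]-.097)<.006)&(d>0);q=C[m]
        if len(q)>20: print(n,'cap',len(q),q.min(0),q.max(0))
save('c5.png',np.hstack(ims))
```

```text
[0.53913772 0.00920454 0.31970961] [ 3.14150103e+00  2.15973313e-04 -2.32560356e-04]
scene pump 0.76 [0.5436 0.0096 0.1811]
scene pump_seat 0.42 [0.5362 0.0109 0.2017]
scene 0.19 66 [0.5399 0.0098]
scene 0.21 80 [0.5438 0.0127]
scene 0.23 83 [0.5399 0.01  ]
scene 0.25 97 [0.539  0.0094]
scene 0.27 103 [0.5384 0.0098]
scene 0.29 107 [0.5394 0.0095]
scene 0.31 129 [0.539  0.0104]
scene cap 304 [ 0.49628113 -0.03149216  0.09116124] [0.57697962 0.04907152 0.1029774 ]
top 0.19 54 [0.5396 0.0106]
top 0.21 30 [0.5431 0.0108]
top 0.23 36 [0.5384 0.0106]
top 0.25 45 [0.5383 0.0105]
top 0.27 47 [0.5384 0.0104]
top 0.29 43 [0.5383 0.0105]
top 0.31 62 [0.5379 0.0105]
wrist pump 0.63 [0.5373 0.0102 0.1831]
wrist 0.19 457 [0.5369 0.0091]
wrist 0.21 119 [0.5344 0.0091]
wrist 0.23 268 [0.5381 0.0091]
wrist 0.25 431 [0.5381 0.0091]
wrist 0.27 545 [0.5381 0.0091]
wrist 0.29 743 [0.5381 0.0091]
wrist 0.31 1759 [0.5385 0.0092]
wrist cap 2619 [ 0.51038216 -0.03062959  0.09101692] [0.58004739 0.05082646 0.10294816]
```

View pics/c5.png

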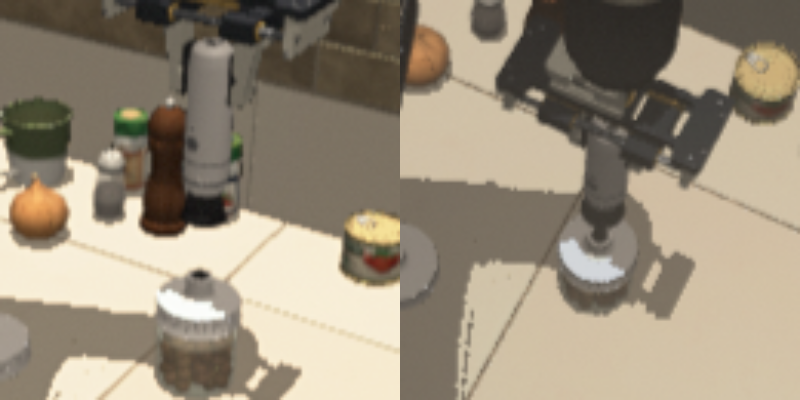

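The scene crop shows the pump upright over the jar, with the cap post at (200,275). The top crop agrees. The pump axis is within about 1 mm of the post.

move_arm(rows=[{"translation":[0.1,-0.1,2],"rot":[0,0,0],"hand":1},{"translation":[0.1,-0.1,4],"rot":[0,0,0],"hand":1},{"translation":[0.1,-0.1,5.5],"rot":[0,0,0],"hand":1},{"translation":[0.1,-0.1,6.3],"rot":[0,0,0],"hand":1},{"translation":[0.1,-0.1,6.8],"rot":[0,0,0],"hand":1},{"translation":[0.1,-0.1,7.2],"rot":[0,0,0],"hand":1},{"translation":[0.1,-0.1,7.2],"rot":[0,0,0],"hand":1},{"translation":[0.1,-0.1,7.2],"rot":[0,0,0],"hand":1}])

```text
t: 12.82
eef_pos: [0.5408, 0.011, 0.2482]
ee_rot: [-3.142, -0.001, 0.001]
force: [-0.0, -0.0, -2.4]
width: 0.0413
gripper_force: 35.0
```

move_arm(rows=[{"translation":[0,0,0.2],"rot":[0,0,0],"hand":1},{"translation":[0,0,0.4],"rot":[0,0,0],"hand":1},{"translation":[0,0,0.4],"rot":[0,0,0],"hand":1},{"translation":[0,0,0.4],"rot":[0,0,0],"hand":1}])

```text
t: 13.15
eef_pos: [0.5404, 0.011, 0.2436]
ee_rot: [-3.142, -0.0, 0.001]
force: [-0.0, 0.7, -2.3]
width: 0.0414
gripper_force: 35.0
```

Now 1 mm steps, watching the force.

move_arm(rows=[{"translation":[0,0,0.1],"rot":[0,0,0],"hand":1},{"translation":[0,0,0.1],"rot":[0,0,0],"hand":1},{"translation":[0,0,0.1],"rot":[0,0,0],"hand":1},{"translation":[0,0,0.1],"rot":[0,0,0],"hand":1}])

```text
t: 13.48
eef_pos: [0.5406, 0.011, 0.2428]
ee_rot: [-3.142, -0.001, 0.001]
force: [-0.0, -0.0, -0.2]
width: 0.0413
gripper_force: 35.0
```

move_arm(rows=[{"translation":[0,0,0.1],"rot":[0,0,0],"hand":1},{"translation":[0,0,0.1],"rot":[0,0,0],"hand":1},{"translation":[0,0,0.1],"rot":[0,0,0],"hand":1},{"translation":[0,0,0.1],"rot":[0,0,0],"hand":1}])

```text
t: 13.82
eef_pos: [0.5407, 0.011, 0.2418]
ee_rot: [-3.141, -0.001, 0.001]
force: [-0.8, 0.2, 1.8]
width: 0.0419
gripper_force: 35.0
```

move_arm(rows=[{"translation":[0,0,0.1],"rot":[0,0,0],"hand":1},{"translation":[0,0,0.1],"rot":[0,0,0],"hand":1},{"translation":[0,0,0.1],"rot":[0,0,0],"hand":1},{"translation":[0,0,0.1],"rot":[0,0,0],"hand":1}])

```text
t: 14.15
eef_pos: [0.5406, 0.011, 0.2407]
ee_rot: [-3.142, -0.0, 0.001]
force: [0.1, 0.4, 1.5]
width: 0.0416
gripper_force: 35.0
```

move_arm(rows=[{"translation":[0,0,0.1],"rot":[0,0,0],"hand":1},{"translation":[0,0,0.2],"rot":[0,0,0],"hand":1},{"translation":[0,0,0.3],"rot":[0,0,0],"hand":1},{"translation":[0,0,0.3],"rot":[0,0,0],"hand":1},{"translation":[0,0,0.3],"rot":[0,0,0],"hand":1},{"translation":[0,0,0.3],"rot":[0,0,0],"hand":1}])

```text
t: 14.65
eef_pos: [0.5405, 0.011, 0.2377]
ee_rot: [-3.142, -0.0, 0.001]
force: [-0.1, 0.1, 3.6]
width: 0.0413
gripper_force: 35.0
```

Run:
```python
from h import *
F=[];Z=[];ims=[]
for n in ['scene','top']*3:
    p,T=cam(n); im,d=arm.grab_frame(n); s=arm.get_state(); F.append(s['force']);Z.append(s['eef_pos'])
    f=200/np.tan(np.radians(p['vfov'])/2)
    if len(ims)<2:
        c=T[:3,:3].T@(np.array([.5393,.0102,.13])-T[:3,3]); u,v=int(c[0]/c[2]*f+p['cx']),int(c[1]/c[2]*f+p['cy'])
        ims.append(cv2.resize(im[v-65:v+65,u-65:u+65],(400,400)))
        C=cloud(p,T,d)
        for zl,zh,r in [(.17,.18,.03),(.09,.102,.055),(.27,.285,.03)]:
            m=(np.hypot(C[...,0]-.54,C[...,1]-.01)<r)&(C[...,2]>zl)&(C[...,2]<zh)&(d>0);q=C[m]
            if len(q): print(n,zl,len(q),q.mean(0).round(4),q.min(0).round(3),q.max(0).round(3))
print(np.mean(F,0),np.std(F,0),np.mean(Z,0)); save('c6.png',np.hstack(ims))
```

```text
scene 0.17 46 [0.5264 0.0046 0.1745] [ 0.517 -0.01   0.17 ] [0.544 0.03  0.18 ]
scene 0.09 247 [0.5241 0.0018 0.0986] [ 0.497 -0.031  0.09 ] [0.579 0.048 0.102]
scene 0.27 94 [0.5345 0.0155 0.2747] [ 0.521 -0.017  0.27 ] [0.551 0.037 0.284]
top 0.17 16 [0.5251 0.0036 0.1747] [ 0.517 -0.009  0.17 ] [0.538 0.031 0.18 ]
top 0.09 275 [0.5274 0.0072 0.0966] [ 0.497 -0.028  0.09 ] [0.577 0.051 0.102]
top 0.27 26 [0.5307 0.0146 0.2736] [ 0.517 -0.004  0.27 ] [0.538 0.037 0.279]
[0.58826579 0.32171574 3.0553429 ] [0.62184186 0.29006763 0.29100825] [0.54052757 0.0109879  0.23764685]
```

View pics/c6.png

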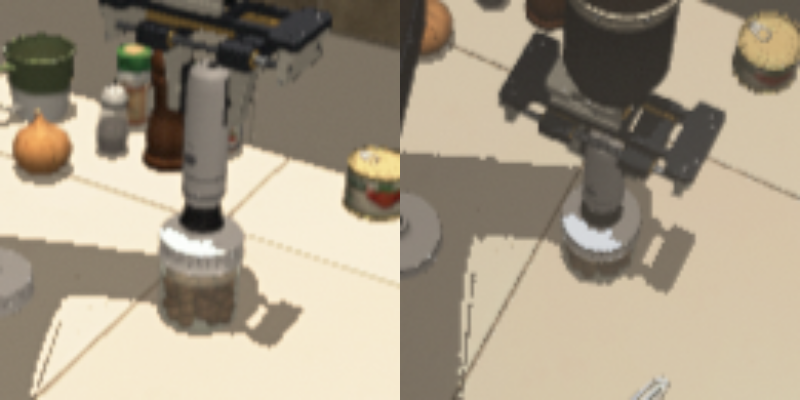

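The bell covers the post at (203,215) in the scene crop. The pump is upright, the jar is standing and the cap is level. The net force of about 5.4 N and 5 mm of travel past contact both put the bell about halfway in, so I'm handing in.

```bash
python3 -c "
from station import arm
print(arm.job_done())"
```

```text
the job is handed in; nothing more can be done
None
```

The 70 mm cap is fully down on the jar and released. The pump is held upright over its valve, with the bell pressed about halfway in by my force and travel readings (about 5.4 N, 5 mm); the job is handed in, at about 15 s of the 51 s allowed.

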